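Reset the tripped breaker under the push-latch flap

ROBOT

A 6-joint arm with a two-finger parallel gripper is mounted at the origin on a cart in front of the work surface, level with it; the furniture and walls round the work are solid. World frame = base frame: x ahead of the robot, y to its left, z up, the work surface at z = 0. Lengths are in m, angles in rad, forces in N, time in s.
With the tool pointing down it reaches from about 0.3 to 0.875 m from the base axis. Payload 6.4 kg.
Tool frame: the origin (TCP) lies on the centre line of the jaws, within the pads' length; the fingertips stand 8 mm ahead of it and the grasp point (between the pads) lies 11 mm behind it; z points along the fingers, y is the line along which they close (so a half turn about z gives the same grasp; the last joint's range is limited). The gripper opens to 85 mm and grips with 20 to 120 N. Pads are 22 mm wide; open, the fingers measure 114 mm over their backs; the gripper's body (76 mm by 85 mm) begins 54 mm behind the grasp point. The pads swing forward as they close: fully open they stand 13 mm farther back than shut.
Start: joints at [-1.335, 0.181, 1.607, -0, 1.354, -0.206], TCP at [0.246, -0.52, 0.239] pointing down, gripper open.
Joint ranges: [-2.99, 2.99], [-0.89, 2.07], [0.3, 2.58], [-1.14, 4.28], [0, 2.63], [-3.12, 3.12]. Speed limits (rad/s): [2.57, 2.57, 3.01, 3.14, 3.14, 3.14].

INTERFACE

Orientations are given as a unit quaternion [x, y, z, w].
In Python, from cell import * gives the robot as it stands. The module is installed in compiled form; this text tells all that it offers.
- The arm moves only by the shell command python3 -m creep 'ROWS' [FORCE]. ROWS is JSON, a list that holds one entry, the list of rows, each a list of 5 numbers: the shift along the tool's x, y, z in units of 40 mm (1.0 is 40 mm), then the turn about the tool's z in rad, then the opening, from 0 (shut) to 1 (fully open). In form: [[[dx, dy, dz, twist, gripper], ...]]. A call has 1 to 12 rows; each row shifts and turns the commanded pose from where the row before left it, along the tool's axes as they then stand; what a row does not reach is not made up. A row lasts 1/12 s, in which the tool goes at most 41.7 mm and 7.16 degrees, less where a joint would pass 70% of its speed; a pose out of reach is approached as far as the arm can. A call is refused whole if a number of a shift passes 1 or a number of a turn 0.125, either way. A call with a gripper value outside its range is refused whole. The fingers move at their own pace and stop on an object; FORCE is the grip in N (left out, the last holds). Time passes only in rows, so rows that do not move let the fingers close. It gives the time, the measured TCP pose, the force, the opening and the grip force at its end, in the units of the state.
- get_obs(): the state, without advancing time (a new reading comes with each control period).
- get_image(name): name is "scene" or "side" or "wrist"; returns the picture (420x560x3 uint8, red, green, blue); there is no depth.
- camera_info(name): a dict with "mtx" (3x3 intrinsics, pixels), "R" (3x3) and "t" (3): a world point X has camera coordinates R X + t. Camera axes: x right, y down, z forward; pixel columns grow to the right and rows downward; lengths in m; the calibration is good to about 2 mm. A picture is of the moment at which its call begins: read the wrist's pose just before it. camera_info takes no time and is no camera call; for the wrist camera it gives the pose at the moment of the call.
- job_done(): hands the job in; it is judged then, once.
The state is a dict: "t": time; "joints": joint angles; "qd": joint speeds; "joint_efforts": joint torques, N m; "tcp_pos": TCP position; "tool_rot": TCP orientation; "contact_force": force on the tool from outside, world axes, zero at the start; "ft_torque": the same for the moment, N m; "gripper_width": opening from 0.0 (shut) to 1.0 (fully open); "finger_force": force on a finger pad.
Only numpy, scipy, OpenCV 4.12 (cv2) and the standard library are available. Lean on these libraries where they do the work, as an engineer would, in place of code of your own. Each camera call takes 0.05 s, during which the arm holds its last target. There are 200 camera calls.

TASK

One of the three circuit breakers under the flap of the bench supply box has tripped: its button stands out further than the other two. Press the flap in so that its push latch lets go and it springs fully open, push the tripped button fully home with a fingertip, then push the flap over and press it down until it latches shut by itself. Only press and push: do not pinch or lift anything, and leave the loose things on and around the box where they are.

Things in the scene. Friction and masses are not known exactly. Their poses are not given: they have to be found in the camera images.
- supply_box: grey bench supply box bolted to the table, 148 (x) x 196 (y) x 64 mm tall, bolting ears to 242 mm in y; three round sockets in its front, conduit stub at its back. Origin: middle of the underside, on the table. x runs from its front (which looks toward the robot) to its back, y to its left, z up. The flap lies in its top between two 32 mm wide side strips, tops at z = 64 mm
- flap (a joint): push-latch flap, steel plate 129 x 128 x 4 mm hinged at its back edge. In rad: 0 = latched shut, flush; 1.83 = fully open, upright, leaning 15 degrees back; -0.066 = pushed in to the stop. A sprung, damped hinge drives it open. From latched, push it in past -0.03, best to the stop, and let go: it swings up by itself in about 1.5 s once the finger is out of its way
- flap_press (a point): centre of the 24 mm round press mark on the flap's outer face, 90 mm from the hinge axis; moves with the flap. Shut, it is at x = -42, y = 0, z = 64 mm in the box's frame and goes in 6 mm to the stop; 6 N there reaches the stop. Axes as the box's when shut, z out of the outer face
- flap_edge (a point): middle of the flap's free edge at its outer face, 129 mm from the hinge axis (12 mm lip below); about 190 mm above the table when open. x toward the hinge, z out of the outer face. To shut: push the outer face (its back when upright) forward and down, 1 N when open to 4 N when down, as far as the stop, then let go: it stays at 0. Let go short of the stop, or press again, and it opens
- flap_hinge (a point): middle of the hinge axis (parallel to the box's y), fixed on the box at x = 48, y = 0, z = 64 mm in its frame; axes parallel to the box's. At joint value q a point of the outer face at distance r from the axis lies at x = -r cos q, z = r sin q from here; the outer face looks along x = sin q, z = cos q
- bay_deck (a point): middle of the breaker row on the deck of the bay under the flap: x = -20, y = 0, z = 36 mm in the box's frame, axes parallel to the box's. The bay is 132 mm wide in y, from 68 mm behind this point to the front, where the wall is 50 mm high. A latch housing (25 x 30 mm, 14 mm above the deck) stands on the deck 23 to 48 mm in front of this point
- breaker_a: one of the three alike push-to-reset circuit breakers: 26 mm square base with a steel hexagon nut and a black round button, 34 mm apart in a row on the deck under the flap, in any order. Origin: middle of its base, on the deck
- button_a (a joint): the button of breaker_a, 15 mm across, in m of travel downward: about 0 = tripped, standing out 16 mm above the deck; 0.009 = set, fully in, 7 mm above the deck. It clicks over a detent at 6 mm (about 3 N) and stays in; short of the click it does not hold. 6 N takes it to its stop
- button_a_top (a point): centre of the top face of the button of breaker_a; moves with the button
- breaker_b: one of the three alike push-to-reset circuit breakers: 26 mm square base with a steel hexagon nut and a black round button, 34 mm apart in a row on the deck under the flap, in any order. Origin: middle of its base, on the deck
- button_b (a joint): the button of breaker_b, 15 mm across, in m of travel downward: about 0 = tripped, standing out 16 mm above the deck; 0.009 = set, fully in, 7 mm above the deck. It clicks over a detent at 6 mm (about 3 N) and stays in; short of the click it does not hold. 6 N takes it to its stop
- button_b_top (a point): centre of the top face of the button of breaker_b; moves with the button
- breaker_c: one of the three alike push-to-reset circuit breakers: 26 mm square base with a steel hexagon nut and a black round button, 34 mm apart in a row on the deck under the flap, in any order. Origin: middle of its base, on the deck
- button_c (a joint): the button of breaker_c, 15 mm across, in m of travel downward: about 0 = tripped, standing out 16 mm above the deck; 0.009 = set, fully in, 7 mm above the deck. It clicks over a detent at 6 mm (about 3 N) and stays in; short of the click it does not hold. 6 N takes it to its stop
- button_c_top (a point): centre of the top face of the button of breaker_c; moves with the button
- tig_cup: pink ceramic gas cup 18 mm across, 38 mm tall, standing on the box's right-hand top strip (bystander). Origin: middle of the underside
- marker_2: paint marker 128 x 15 x 16 mm, lying along the box's left-hand top strip (bystander). Origin: middle of the underside
- clamp_pin_1: bright steel table pin, 29 mm head, 45 mm tall, standing on the table to the right of the box (bystander). Origin: middle of the underside
- clamp_pin_4: black table pin, 29 mm head, 45 mm tall, standing on the table to the right of the box (bystander). Origin: middle of the underside
- nut_pot: tin of 69 mm diameter, 52 mm tall, to the right of the box (bystander). Origin: middle of the underside
- angle_bracket_1: steel angle bracket 40 x 60 x 40 mm, to the left of the box (bystander). Origin: middle of the underside
- feeler_spacer: stack of brass spacers 23 x 63 x 11 mm, to the left of the box (bystander). Origin: middle of the underside

How it is judged:
By the outcome, as a careful person would: the job done as asked, in the order asked, and still so for the second after the job is handed in, with the robot touching nothing.
It also fails if it takes over 48 s, if anything falls off the work surface, if the arm or the gripper's body presses on something with over 40 N, if the wrist force passes 120 N, or if a joint passes its speed limit or range.

## Working session

There is one attempt and no reset: what is moved stays moved. The work goes in short steps, Python scripts to look and compute and a shell command to move; the robot and the scene stay as the last step left them, time stands still between calls to the robot, and variables do not carry over. Pictures are saved under pics/ and viewed, at most 10 in all, crops included, and the job is handed in when it is done.

```bash
mkdir -p pics
python3 - <<'E'
from cell import *
import cv2,numpy as np
o=get_obs();print(o['t'],o['tcp_pos'],o['tool_rot'],o['gripper_width'])
for n in("scene","side"):
    cv2.imwrite(f"pics/{n}0.png",get_image(n)[:,:,::-1]);c=camera_info(n);print(n,np.round(c['mtx'],1).tolist(),np.round(-c['R'].T@c['t'],3),np.round(c['R'],3).tolist())
E
```

```text
0.0 [ 0.24573343 -0.51922889  0.23837782] [ 9.75694080e-01  2.19135247e-01 -9.23709630e-06 -8.97971242e-04] 1.0003223668506196
scene [[500.4, 0.0, 272.8], [0.0, 500.4, 205.9], [0.0, 0.0, 1.0]] [-0.069  0.648  0.547] [[-0.702, -0.712, -0.019], [-0.339, 0.357, -0.871], [0.626, -0.605, -0.492]]
side [[534.9, 0.0, 277.4], [0.0, 534.9, 207.7], [0.0, 0.0, 1.0]] [ 0.548 -0.856  0.716] [[1.0, 0.027, 0.008], [0.023, -0.586, -0.81], [-0.017, 0.81, -0.587]]
```

View pics/scene0.png

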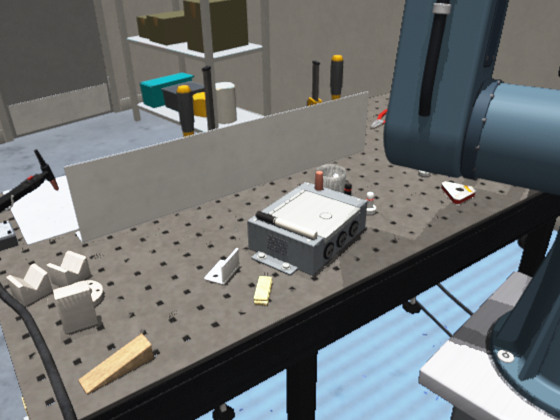

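View pics/side0.png

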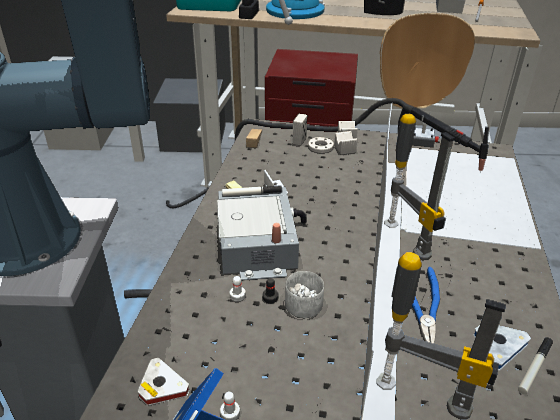

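The box is centred near (310,225) in scene and (257,225) in side, with the press mark at about (326,215) and (237,216). Next I'll enlarge both for the corners.

Run:
```python
import cv2,numpy as np
a=cv2.imread("pics/scene0.png")[160:290,235:395];b=cv2.imread("pics/side0.png")[165:295,200:340]
a=cv2.resize(a,None,fx=5,fy=5,interpolation=3)[:600,:800]
b=cv2.resize(b,None,fx=5,fy=5,interpolation=3)[:600]
for im,u,v in((a,235,160),(b,200,165)):
    for k in range(0,im.shape[1],100): cv2.putText(im,str(u+k//5),(k,10),0,.4,(0,0,255));im[:,k]=(0,0,255)
    for k in range(0,600,100): cv2.putText(im,str(v+k//5),(0,k+10),0,.4,(0,0,255));im[k,:]=(0,0,255)
cv2.imwrite("pics/a.png",a);cv2.imwrite("pics/b.png",b)
```

```text
(no output)
```

View pics/a.png

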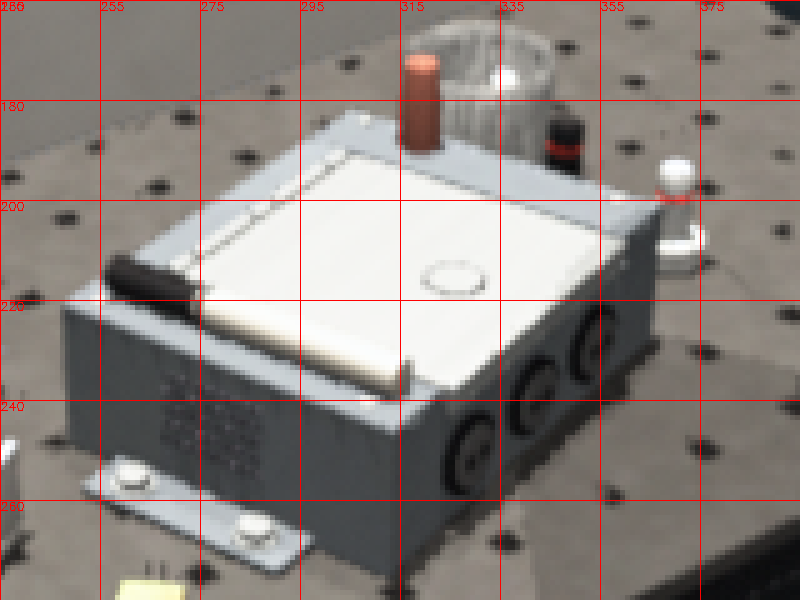

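View pics/b.png

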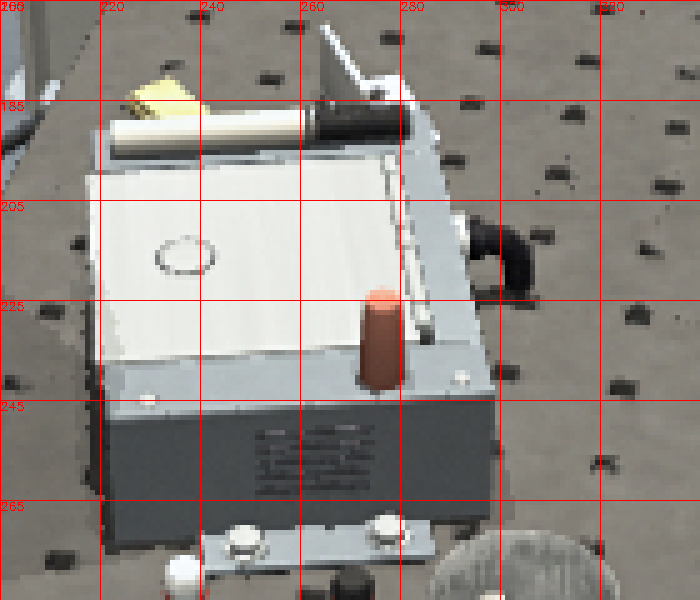

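```bash
cat > h.py <<'E'
from cell import *
import numpy as np,cv2
from scipy.optimize import least_squares
def cam(n):
    c=camera_info(n);return [np.array(c[k]) for k in('mtx','R','t')]
def proj(C,X):
    p=(C[1]@np.asarray(X,float).T).T+C[2];p=p@C[0].T;return p[:,:2]/p[:,2:]
def b2w(P,X):
    c,s=np.cos(P[2]),np.sin(P[2]);X=np.asarray(X,float)
    return np.c_[P[0]+c*X[:,0]-s*X[:,1],P[1]+s*X[:,0]+c*X[:,1],X[:,2]]
E
python3 - <<'E'
from h import *
S,D=cam("scene"),cam("side")
A=np.array([[-74,98,64],[74,98,64],[-74,-98,64],[74,-98,64],[-74,98,0],[-42,0,64]])/1e3
a=[(313.6,246),(247.6,220.6),(367,200.6),(304.6,182.4),(313.6,275.6),(326,215.6)]
B=np.array([[-74,-98,64],[74,-98,64],[-74,98,64],[-74,-98,0],[74,-98,0],[-42,0,64]])/1e3
b=[(221.2,248.6),(298.8,244),(219,191),(221.6,274.6),(298,268.2),(237,216)]
f=lambda p:np.r_[proj(S,b2w(p,A))-a,proj(D,b2w(p,B))-b].ravel()
r=least_squares(f,[.5,0,0],loss='soft_l1');print(r.x,np.round(r.fun.reshape(-1,2),1).tolist())
for w in(0,1):
    g=(lambda p:(proj(S,b2w(p,A))-a).ravel()) if w==0 else (lambda p:(proj(D,b2w(p,B))-b).ravel())
    print(least_squares(g,r.x).x)
P=r.x
# other things: ray at plane
def ray(C,uv,z):
    d=C[1].T@np.linalg.inv(C[0])@[*uv,1];o=-C[1].T@C[2];return o+d*(z-o[2])/d[2]
def inb(X):
    c,s=np.cos(P[2]),np.sin(P[2]);d=X[:2]-P[:2];return np.round([c*d[0]+s*d[1],-s*d[0]+c*d[1]],3)
print('cup',inb(ray(S,(319,189),.064)),inb(ray(D,(276.3,241),.064)))
print('cuptop',inb(ray(S,(319,173),.102)),inb(ray(D,(276.5,224),.102)))
print('fence base',inb(ray(D,(381,230),0)),'top',inb(ray(S,(230,148),.1)))
o=get_obs();
M=np.array([P[0],P[1]]);
print('mark',b2w(P,[[-.042,0,.064]]),'tool yaw',2*np.arctan2(o['tool_rot'][1],o['tool_rot'][0]))
E
```

```text
[0.48530091 0.01659522 0.1517019 ] [[-0.1, -0.8], [-0.8, -0.9], [-0.2, -0.6], [0.0, -1.3], [-0.9, -0.5], [1.3, 0.3], [-0.4, 0.3], [-0.0, -0.9], [-1.7, -0.3], [1.0, -0.6], [-0.3, -0.1], [-2.3, 0.6]]
[0.4838809  0.01806707 0.15647134]
[0.4875652  0.0158928  0.13123623]
cup [ 0.029 -0.084] [ 0.032 -0.087]
cuptop [ 0.029 -0.082] [ 0.033 -0.083]
fence base [0.272 0.001] top [ 0.269 -0.082]
mark [[0.44378327 0.01024815 0.064     ]] tool yaw 0.44183123284538545
```

```bash
python3 -m creep '[[[0,0,0,0.1,0],[0,0,0,0.1,0],[0,0,0,0.09,0],[0.45,-0.8,0,0,0],[0.45,-0.8,0,0,0],[0.45,-0.8,0,0,0],[0.45,-0.8,0,0,0],[0.45,-0.8,0,0,0],[0.45,-0.8,0,0,0],[0.45,-0.8,0,0,0],[0.45,-0.8,0,0,0],[0.45,-0.8,0,0,0]]]' 30
python3 -m creep '[[[0.45,-0.8,0,0,0],[0.45,-0.8,0,0,0],[0.45,-0.8,0,0,0],[0.45,-0.8,0,0,0],[0.45,-0.8,0,0,0],[0.3,-0.6,0,0,0],[0,0,0,0,0],[0,0,0,0,0]]]'
cat >> h.py <<'E'
P=np.array([.4865,.0165,.147])
def rep():
    o=get_obs();q=o['tool_rot'];yaw=2*np.arctan2(q[1],q[0]);c,s=np.cos(P[2]),np.sin(P[2]);d=o['tcp_pos'][:2]-P[:2]
    print('t',o['t'],'box xyz mm',np.round([1e3*(c*d[0]+s*d[1]),1e3*(-s*d[0]+c*d[1]),1e3*o['tcp_pos'][2]],1),'yaw',round(yaw,3),'F',np.round(o['contact_force'],1))
E
python3 - <<'E'
from h import *
rep()
cv2.imwrite("pics/w1.png",get_image("wrist")[:,:,::-1])
E
```

```text
t: 1.1
tcp_pos: [0.3625, -0.2087, 0.2391]
tool_rot: [0.997, 0.076, -0.0, -0.0]
contact_force: [1.2, 0.1, 0.4]
gripper_width: -0.002
finger_force: 0.0
t: 1.77
tcp_pos: [0.4353, -0.012, 0.2389]
tool_rot: [0.997, 0.078, -0.0, -0.0]
contact_force: [-0.7, -0.4, 0.0]
gripper_width: -0.004
finger_force: 0.0
t 1.7667 box xyz mm [-54.8 -20.7 238.9] yaw 0.155 F [-0.7 -0.4  0. ]
```

View pics/w1.png

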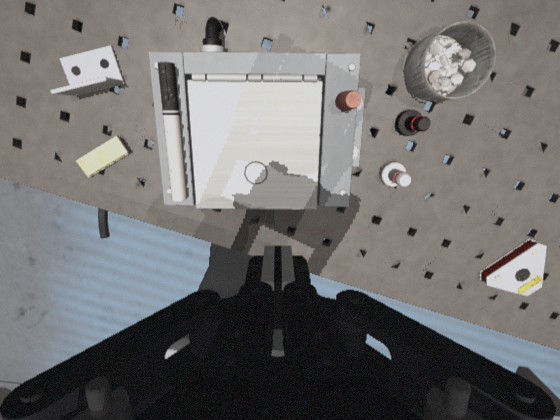

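The wrist view shows the box top square-on: corners at (150,53), (360,53), (350,207) and (163,205), press mark at (256,172). I'll refit the pose with it.

Run:
```python
from h import *
W=cam("wrist")
A=np.array([[74,98,64],[74,-98,64],[-74,-98,64],[-74,98,64],[-42,0,64]])/1e3
a=[(150,53),(360,53),(350,207),(163,205),(256,172)]
r=least_squares(lambda p:(proj(W,b2w(p,A))-a).ravel(),P);print(r.x,np.round(r.fun.reshape(-1,2),1).tolist())
```

```text
[0.48453578 0.01617133 0.14721669] [[-2.7, -2.5], [2.0, -0.9], [-0.1, -0.2], [0.6, 0.7], [0.4, 4.3]]
```

```bash
python3 -m creep '[[[0.35,-0.52,0,0,0],[0,0,0.8,0,0],[0,0,0.8,0,0],[0,0,0.8,0,0],[0,0,0.8,0,0],[0,0,0.5,0,0],[0,0,0.2,0,0],[0,0,0,0,0],[0,0,0,0,0]]]'; python3 -c "from h import *;rep()"
```

```text
t: 2.57
tcp_pos: [0.4465, 0.0085, 0.0838]
tool_rot: [0.997, 0.075, 0.0, 0.0]
contact_force: [1.0, -0.3, 0.2]
gripper_width: -0.005
finger_force: 0.0
t 2.5667 box xyz mm [-40.8  -2.1  83.8] yaw 0.15 F [ 1.  -0.3  0.2]
```

Clear of the flap by 12 mm; press gradually.

```bash
python3 -m creep '[[[0,0,0.15,0,0],[0,0,0.1,0,0],[0,0,0.1,0,0],[0,0,0.05,0,0],[0,0,0.05,0,0],[0,0,0,0,0],[0,0,0,0,0]]]'; python3 -c "from h import *;rep()"
```

```text
t: 3.15
tcp_pos: [0.4474, 0.0091, 0.0663]
tool_rot: [0.997, 0.076, 0.001, 0.0]
contact_force: [-0.4, -1.6, 7.9]
gripper_width: -0.001
finger_force: 3.9
t 3.15 box xyz mm [-39.8  -1.6  66.3] yaw 0.152 F [-0.4 -1.6  7.9]
```

```bash
python3 -m creep '[[[0,0,0.05,0,0],[0,0,0,0,0],[0,0,-0.9,0,0],[0,0,-0.9,0,0],[-0.3,0,-0.9,0,0],[-0.3,0,-0.9,0,0],[-0.3,0,-0.8,0,0],[-0.3,0,0,0,0],[0,0,0,0,0],[0,0,0,0,0],[0,0,0,0,0],[0,0,0,0,0]]]';python3 -m creep '[[[0,0,0,0,0],[0,0,0,0,0],[0,0,0,0,0],[0,0,0,0,0],[0,0,0,0,0],[0,0,0,0,0],[0,0,0,0,0],[0,0,0,0,0],[0,0,0,0,0],[0,0,0,0,0],[0,0,0,0,0]]]'
python3 - <<'E'
from h import *
rep()
im=get_image("wrist")[:,:,::-1];W=cam("wrist");s=get_image("side")[:,:,::-1]
x=[proj(W,b2w(P,[[-.02,y,.036]]))[0] for y in(.034,0,-.034)];print(np.round(x))
u,v=np.mean(x,0).astype(int);print(u,v);v0=max(v-75,0);u0=u-100
c=cv2.resize(im[v0:v0+150,u0:u0+200],None,fx=3,fy=3,interpolation=3);sc=s[110:290,180:330]
sc=cv2.resize(sc,None,fx=1.3,fy=2.5)[:450]
print(u0,v0);cv2.imwrite("pics/w2.png",np.hstack([c,sc]))
E
```

```text
t: 4.15
tcp_pos: [0.3984, 0.0024, 0.2379]
tool_rot: [0.997, 0.076, -0.001, -0.001]
contact_force: [-0.5, 0.6, 0.4]
gripper_width: 0.002
finger_force: 0.0
t: 5.07
tcp_pos: [0.3987, 0.0021, 0.2393]
tool_rot: [0.997, 0.076, 0.0, 0.0]
contact_force: [1.0, 0.4, 0.2]
gripper_width: 0.0
finger_force: 0.0
t 5.0667 box xyz mm [-89.   -1.4 239.3] yaw 0.152 F [1.  0.4 0.2]
[[244. 117.]
 [276. 117.]
 [309. 118.]]
276 117
176 42
```

View pics/w2.png

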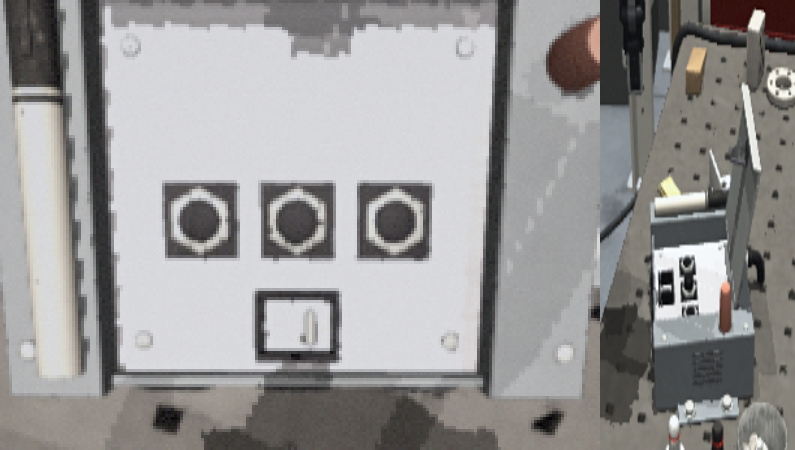

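The flap is open (upright at the right of the side view). The three breakers are at crop (200,221), (297,221) and (394,221), within 1–2 mm of prediction. Next, oblique views to see which button is out.

Run:
```python
from h import *
out=[]
for n in("side","scene"):
    im=get_image(n)[:,:,::-1];C=cam(n)
    for h in(.043,.052): print(n,h,np.round(proj(C,b2w(P,[[-.02,y,h] for y in(.035,.001,-.033)])),1).tolist())
    u,v=proj(C,b2w(P,[[-.02,0,.045]]))[0].astype(int);print(u-20,v-28)
    out.append(cv2.resize(im[v-28:v+28,u-20:u+20],None,fx=10,fy=10,interpolation=3))
cv2.imwrite("pics/br.png",np.hstack(out))
```

```text
side 0.043 [[245.2, 213.9], [246.4, 223.7], [247.6, 234.0]]
side 0.052 [[245.1, 210.5], [246.3, 220.3], [247.5, 230.5]]
226 195
scene 0.043 [[306.6, 229.6], [316.3, 221.9], [325.6, 214.6]]
scene 0.052 [[306.7, 225.6], [316.5, 217.9], [325.8, 210.7]]
296 192
```

View pics/br.png

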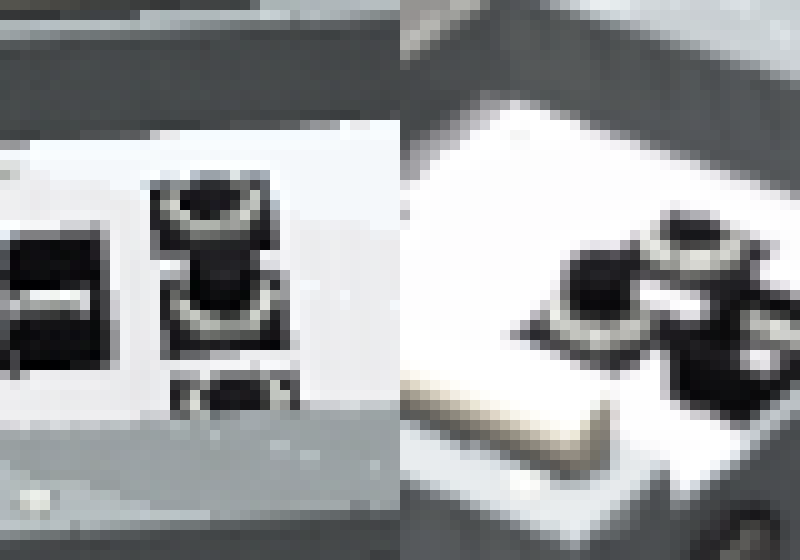

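The middle button is the tripped one: in side its black column rises above its nut at (220,275), and in scene at (600,285). I'll check the wrist camera's clearance to the flap.

```bash
python3 - <<'E'
from h import *
W=cam("wrist");print(-W[1].T@W[2]-get_obs()['tcp_pos'],W[1][2])
E
python3 -m creep '[[[0.6,-0.06,0,0,0],[0.6,0,0,0,0],[0.55,0,0,0,0],[0,0,0.5,0,0],[0,0,0,0,0],[0,0,0,0,0]]]'; python3 -c "from h import *;rep()"
```

```text
[0.07273152 0.01152446 0.13362675] [-0.28434953 -0.04446724 -0.95768889]
t: 5.77
tcp_pos: [0.4664, 0.0154, 0.2182]
tool_rot: [0.997, 0.076, -0.002, -0.001]
contact_force: [-1.0, 0.5, 0.2]
gripper_width: -0.002
finger_force: 0.0
t 5.7667 box xyz mm [-20.1   1.8 218.2] yaw 0.152 F [-1.   0.5  0.2]
```

The camera would come within about 15 mm of the flap's lip, so I'll turn the tool a quarter turn first to put it out to the side.

```bash
python3 -m creep '[[[0,0,0,0.12,0],[0,0,0,0.12,0],[0,0,0,0.12,0],[0,0,0,0.12,0],[0,0,0,0.12,0],[0,0,0,0.12,0],[0,0,0,0.12,0],[0,0,0,0.12,0],[0,0,0,0.12,0],[0,0,0,0.12,0],[0,0,0,0.12,0],[0,0,0,0.12,0]]]'; python3 -m creep '[[[0,0,0,0.12,0],[0,0,0,0.01,0],[0,0,0.8,0,0],[0,0,0.8,0,0],[0,0,0.8,0,0],[0,0,0.6,0,0],[0,0,0.3,0,0],[0,0,0,0,0],[0,0,0,0,0]]]'; python3 -c "from h import *;rep();print(get_obs()['joints'])"
```

```text
t: 6.77
tcp_pos: [0.4673, 0.0149, 0.2204]
tool_rot: [0.798, -0.603, 0.0, -0.0]
contact_force: [0.1, -0.7, 1.6]
gripper_width: -0.0
finger_force: 0.0
t: 7.52
tcp_pos: [0.4673, 0.015, 0.0875]
tool_rot: [0.76, -0.65, -0.0, 0.0]
contact_force: [-0.7, -0.5, 0.4]
gripper_width: -0.001
finger_force: 0.0
t 7.5167 box xyz mm [-19.2   1.3  87.5] yaw -1.416 F [-0.7 -0.5  0.4]
[-2.22601235e-01  1.47924689e-01  1.98970041e+00 -2.14466061e-05
  1.00490376e+00  2.76443403e+00]
```

```bash
python3 -m creep '[[[0,0,0.3,0,0],[0,0,0.25,0,0],[0,0,0.15,0,0],[0,0,0.1,0,0],[0,0,0.1,0,0],[0,0,0.05,0,0],[0,0,0,0,0],[0,0,0,0,0]]]'; python3 -c "from h import *;rep()"
```

```text
t: 8.18
tcp_pos: [0.468, 0.015, 0.0507]
tool_rot: [0.759, -0.651, 0.0, 0.0]
contact_force: [-5.0, 0.2, 15.4]
gripper_width: 0.003
finger_force: 7.3
t 8.1833 box xyz mm [-18.5   1.2  50.7] yaw -1.418 F [-5.   0.2 15.4]
```

```bash
python3 -m creep '[[[0,0,-0.5,0,0],[0,0,-0.9,0,0],[0,0,-0.9,0,0],[0,0,-0.9,0,0],[0,0,-0.9,0,0],[0,0,-0.9,0,0],[0,-0.6,0,0,0],[0,-0.7,0,0,0],[0,-0.7,0,0,0],[0,-0.7,0,0,0],[0,-0.6,0,0,0],[0,0,0,0,0]]]'
python3 - <<'E'
from h import *
rep()
out=[]
for n in("side","scene"):
    im=get_image(n)[:,:,::-1];C=cam(n)
    u,v=proj(C,b2w(P,[[-.02,0,.045]]))[0].astype(int)
    out.append(cv2.resize(im[v-28:v+28,u-20:u+20],None,fx=10,fy=10,interpolation=3))
cv2.imwrite("pics/br2.png",np.hstack(out))
E
```

```text
t: 9.18
tcp_pos: [0.6011, 0.0354, 0.2488]
tool_rot: [0.759, -0.651, 0.0, -0.001]
contact_force: [-0.7, 0.0, -0.3]
gripper_width: -0.002
finger_force: 0.0
t 9.1833 box xyz mm [116.1   2.  248.8] yaw -1.418 F [-0.7  0.  -0.3]
```

View pics/br2.png

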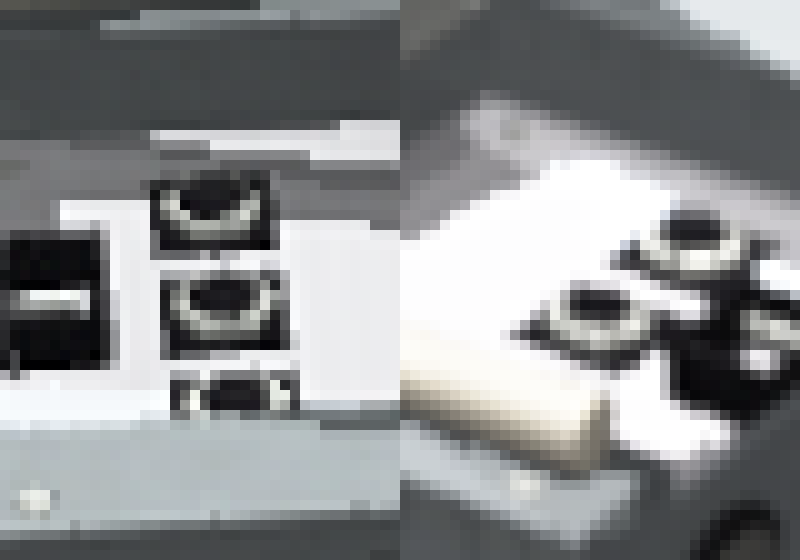

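The middle button is now flush like the others (side (222,298), scene (600,305)). Next: down behind the flap, then push it over.

```bash
python3 -m creep '[[[0,0,0.7,0,0],[0,0,0.7,0,0],[0,0,0.64,0,0],[0,0.2,0,0,0],[0,0.3,0,0,0],[0,0.3,0,0,0],[0,0.3,0,0,0],[0,0.24,0,0,0],[0,0,0,0,0]]]'; python3 -c "from h import *;rep()"
```

```text
t: 10.03
tcp_pos: [0.5434, 0.0269, 0.1689]
tool_rot: [0.759, -0.651, 0.0, -0.0]
contact_force: [1.9, 0.8, 0.3]
gripper_width: -0.001
finger_force: 0.4
t 10.0333 box xyz mm [ 57.8   1.9 168.9] yaw -1.418 F [1.9 0.8 0.3]
```

```bash
python3 -m creep '[[[0,0.15,0.04,0,0],[0,0.15,0.04,0,0],[0,0.2,0.05,0,0],[0,0.2,0.06,0,0],[0,0.19,0.08,0,0],[0,0.19,0.09,0,0],[0,0.17,0.12,0,0],[0,0.17,0.12,0,0],[0,0,0,0,0]]]'; python3 -c "from h import *;rep()"
```

```text
t: 10.78
tcp_pos: [0.4866, 0.0184, 0.1421]
tool_rot: [0.759, -0.651, -0.001, 0.001]
contact_force: [1.6, -0.1, 0.6]
gripper_width: 0.002
finger_force: 0.7
t 10.7833 box xyz mm [  0.4   1.9 142.1] yaw -1.418 F [ 1.6 -0.1  0.6]
```

```bash
python3 -m creep '[[[0,0.14,0.12,0,0],[0,0.14,0.12,0,0],[0,0.12,0.17,0,0],[0,0.12,0.17,0,0],[0,0.09,0.19,0,0],[0,0.09,0.19,0,0],[0,0.05,0.2,0,0],[0,0.05,0.2,0,0],[0,0,0,0,0]]]'; python3 -c "from h import *;rep()"
```

```text
t: 11.53
tcp_pos: [0.4557, 0.0137, 0.0873]
tool_rot: [0.759, -0.651, -0.001, 0.001]
contact_force: [-0.7, 1.0, 2.1]
gripper_width: 0.006
finger_force: 1.1
t 11.5333 box xyz mm [-30.9   1.7  87.3] yaw -1.418 F [-0.7  1.   2.1]
```

```bash
python3 -m creep '[[[0,0.04,0.15,0,0],[0,0,0.15,0,0],[0,0,0.1,0,0],[0,0,0.1,0,0],[0,0,0.06,0,0],[0,0,0.04,0,0],[0,0,0,0,0],[0,0,0,0,0]]]'; python3 -c "from h import *;rep()"
```

```text
t: 12.2
tcp_pos: [0.4567, 0.0131, 0.0667]
tool_rot: [0.759, -0.651, 0.001, -0.0]
contact_force: [-6.0, 1.3, 18.2]
gripper_width: 0.001
finger_force: 9.3
t 12.2 box xyz mm [-30.    1.   66.7] yaw -1.418 F [-6.   1.3 18.2]
```

At the stop with 18 N. Let go and look.

```bash
python3 -m creep '[[[0,0,-0.2,0,0],[0,0,-0.4,0,0],[0,0,-0.8,0,0],[0,0,-0.9,0,0],[0,0,-0.9,0,0],[0,0,-0.9,0,0],[0,0,0,0,0],[0,0,0,0,0],[0,0,0,0,0],[0,0,0,0,0],[0,0,0,0,0],[0,0,0,0,0]]]'
python3 - <<'E'
from h import *
rep()
a=get_image("side")[150:300,180:320,::-1];b=get_image("scene")[150:300,235:385,::-1]
cv2.imwrite("pics/f.png",cv2.resize(np.hstack([a,b]),None,fx=2.7,fy=2.7,interpolation=3))
E
```

```text
t: 13.2
tcp_pos: [0.4549, 0.0134, 0.2278]
tool_rot: [0.759, -0.651, -0.001, 0.001]
contact_force: [-0.2, 0.4, 0.7]
gripper_width: 0.005
finger_force: 0.0
t 13.2 box xyz mm [-31.7   1.6 227.8] yaw -1.418 F [-0.2  0.4  0.7]
```

View pics/f.png

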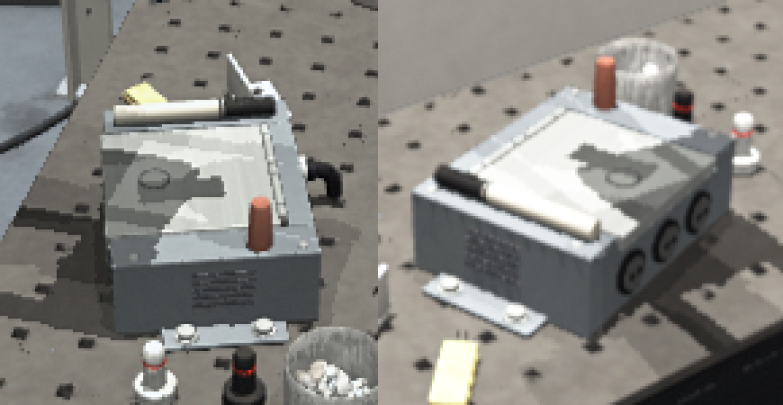

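The flap is flush and shut (press mark at (153,180) and (622,178)); the cup and marker haven't moved, and the arm is clear.

```bash
python3 -c "from cell import *;print(job_done())"
```

```text
the job is handed in; nothing more can be done
None
```

The flap was opened, the tripped middle breaker pushed fully home and the flap pressed down until it latched shut; I handed the job in at about 13 s, arm clear, with the cup and marker on the box unmoved in the last picture.

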